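Shut the mould pen and drop its latch bar

TASK

The polished mould insert is back in its holding pen. Shut the gate of that pen (the one with the insert inside and the red latch grip): lift its latch bar clear while the gate is still open, swing the gate home, and let the bar drop down behind the catch so the gate is latched. Leave the gate of the empty pen, the one with the blue grip, standing open.

Things in the scene. Friction and masses are not known exactly. Their poses are not given: they have to be found in the camera images.
- pen: Fixed low grey steel pen holding the 120 x 80 x 34 mm insert. Origin: centre of its underside, on the bench; z up, +x from the gate side to the back. Base 160 (x) x 240 (y) mm, walls 60 high. Vertical gate hinge at x -72, y +100 mm. Catch, at y -112 to -88: an upright prong at x -111 to -105, top 115 above the bench, blocks a bar not lifted; with the gate shut the lowered bar lies 15 mm behind it.
- gate (a joint): That pen's white gate, 180 wide, 8 thick, 16 to 90 mm above the bench, running along -y from the hinge when shut. Opening angle in rad: 0 is shut at its stop, positive swings out to the pen's -x side, clockwise seen from above. Starts 0.5 to 1.0; stays where it is left; under 1 N at the grip moves it.
- bar (a joint): Its latch bar, 8 thick, 16 high, 195 mm long. Pivot on the gate 30 mm from the hinge, 14 in front of the gate's mid-plane, 103 up. Red grip: upright tab on the bar, 105 mm from the pivot towards the free end, 12 thick (across the gate), 28 wide, 111 to 156 mm above the bench; pinch it. Lift angle in rad: 0 level, in or out of the catch; over 0.14 clears the prong; stop 0.6; falls when released; 160 g.
- empty_gate (a joint): Gate of the other, empty pen: same build, but with a blue grip; the two pens stand left and right in either order. Opening angle in rad, 0 shut, starts 0.5 to 1.0; it is to stay open.

How it is judged:
By the outcome, as a careful person would: the job done as asked, in the order asked, and still so for the second after the job is handed in, with the robot touching nothing.
It also fails if it takes over 38 s, if anything falls off the work surface, if the arm or the gripper's body presses on something with over 40 N, if the wrist force passes 120 N, or if a joint passes its speed limit or range.

ROBOT

A 6-joint arm with a two-finger parallel gripper is mounted at the origin on the work surface. World frame = base frame: x ahead of the robot, y to its left, z up, the work surface at z = 0. Lengths are in m, angles in rad, forces in N, time in s.
With the tool pointing down it reaches from about 0.375 to 0.9 m from the base axis. Payload 3.1 kg.
Tool frame: the origin (TCP) lies midway between the tips of the shut fingers; the grasp point (between the pads) lies 19 mm behind it (manip.hold_point_z is the distance from the TCP to the grasp point, in m); x points along the fingers, y is the direction in which the jaws open and shut, and the axes are right-handed (so a half turn about x gives the same grasp; the last joint's range is limited). The gripper opens to 85 mm and grips with 20 to 120 N. Pads are 22 mm wide; open, the fingers measure 114 mm over their backs; the gripper's body (76 mm by 85 mm) begins 54 mm behind the grasp point. The pads swing forward as they close: fully open they stand 13 mm farther back than shut.
Start: joints at [0.925, 0.527, 1.433, -0, 1.181, -0.178], TCP at [0.281, 0.558, 0.231] pointing down, gripper open.
Joint ranges: [-3.08, 3.08], [-0.75, 2.2], [0.22, 2.44], [-1.43, 4.57], [0, 2.65], [-2.85, 2.85]. Speed limits (rad/s): [2.79, 2.79, 3.14, 3.14, 3.14, 3.14].

INTERFACE

Orientations are given as a unit quaternion [x, y, z, w].
In Python, from station import manip, snapshot gives the robot as it stands.
- The arm moves only by the tool play_rows, never from a script. Its argument "series" is a list of rows, each a list of 4 numbers: the shift along the tool's x, y, z in m, then the turn about the tool's x in degrees. In form: [[tx, ty, tz, spin], ...]. A call has 1 to 20 rows; each row is the pose to reach, as a shift and turn from the pose measured when the call began, along the tool's axes at that moment; what a row does not reach only later rows make up. A row lasts 1/10 s, in which the tool goes at most 50 mm and 8.59 degrees, less where a joint would pass 70% of its speed; a pose out of reach is approached as far as the arm can. A call with a gripper value outside its range is refused whole. "claw" is the opening in per cent of the stroke, from 0 (shut) to 100 (fully open), set as the call begins (left out, the last holds). The fingers move at their own pace and stop on an object; "force" is the grip in N (left out, the last holds). Time passes only in rows, so rows that repeat a pose let the fingers close. It gives the time, the measured TCP pose, the force and the opening at its end, in the units of the state.
- manip.sense(): the state, without advancing time (a new reading comes with each control period).
- snapshot(name): name is "side" or "top" or "wrist"; returns a dict with "image" (420x560x3 uint8, blue, green, red), "depth" (420x560 float32, m along the optical axis (not along the pixel's ray), 0 where there is no reading), "fov_y" (degrees; the focal length in pixels is half the picture's height over the tangent of half this angle, whatever the lens; pixels are square), "cx", "cy" (the principal point, pixels), "R" (3x3) and "t" (3): a world point X has camera coordinates R X + t. Camera axes: x right, y down, z forward; pixel columns grow to the right and rows downward; lengths in m; the calibration is good to about 2 mm. A picture is of the moment at which its call begins.
- manip.sign_off(): hands the job in, once; it reports no verdict.
The state is a dict: "t": time; "q": joint angles; "qd": joint speeds; "tau": joint torques, N m; "tcp_pos": TCP position; "tool_rot": TCP orientation; "force": force on the tool from outside, world axes, zero at the start; "ft_torque": the same for the moment, N m; "finger_gap": opening from 0.0 (shut) to 1.0 (fully open).
Only numpy, scipy, OpenCV 4.12 (cv2) and the standard library are available. Lean on these libraries where they do the work, as an engineer would, in place of code of your own. Each camera call takes 0.05 s, during which the arm holds its last target.

## Working session

There is one attempt and no reset: what is moved stays moved. The work goes in short steps, Python scripts to look and compute and a tool call to move; the robot and the scene stay as the last step left them, time stands still between calls to the robot, and variables do not carry over. Pictures are saved under pics/ and viewed, and the job is handed in when it is done.

Besides the shell and the picture viewer there is one more tool, called after "Call:" in YAML: its name, and indented under it one key for each argument. play_rows: Moves the arm, as the interface text tells. Its arguments: {"type":"object","properties":{"series":{"type":"array","items":{"type":"array","items":{"type":"number"}}},"claw":{"type":"number"},"force":{"type":"number"}},"required":["series"]}

```bash
ls; mkdir -p pics
python3 - <<'E'
from station import manip, snapshot
import cv2,numpy as np
s=manip.sense()
print(s, manip.hold_point_z)
for n in ["top","side"]:
    d=snapshot(n); cv2.imwrite(f"pics/{n}0.png",d["image"]); np.savez(f"{n}0.npz",**d)
    print(n,d["fov_y"],d["cx"],d["cy"],d["R"],d["t"])
E
```

```text
pics
{'t': 0.0, 'q': array([ 9.25515928e-01,  5.28468122e-01,  1.43393143e+00, -1.68767512e-05,
        1.18141286e+00, -1.78470983e-01]), 'qd': array([-0.00046143, -0.00016096, -0.00229021,  0.00121365,  0.00217419,
       -0.00057933]), 'tau': array([-1.21848425e-03, -4.42350590e+01, -1.78025776e+01, -1.62045967e-04,
        8.32675636e-03,  2.04986355e-05]), 'tcp_pos': array([0.2807861 , 0.55755171, 0.23032317]), 'tool_rot': array([ 0.16282392,  0.68824249, -0.16426668,  0.68762425]), 'force': array([-0.09723355,  0.10794406, -0.66573844]), 'ft_torque': array([ 0.0091547 , -0.0270706 , -0.02047242]), 'finger_gap': 1.0023909225884586} 0.0187
top 49.91053359665652 277.5365126152282 204.48267402311424 [[-0.00814626 -0.99984451 -0.01563974]
 [-0.98825795  0.01043632 -0.15243787]
 [ 0.15257739  0.0142143  -0.9881893 ]] [0.0489506  0.60562805 0.94849787]
side 55.230637677113286 280.46218455560967 211.28894034047477 [[ 0.8371075  -0.54701055  0.00552244]
 [-0.40129102 -0.62090653 -0.67337998]
 [ 0.37177487  0.56147532 -0.73927594]] [-0.50073316  0.34092239  0.63584714]
```

View pics/top0.png

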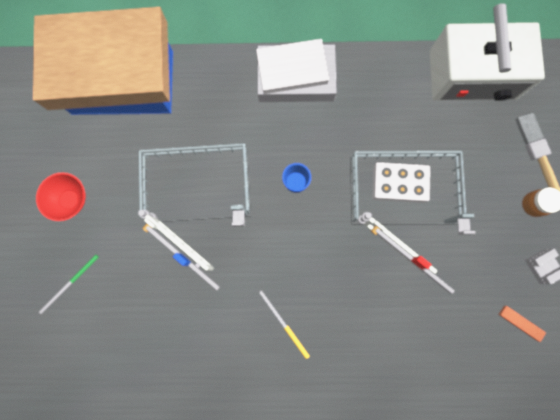

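View pics/side0.png

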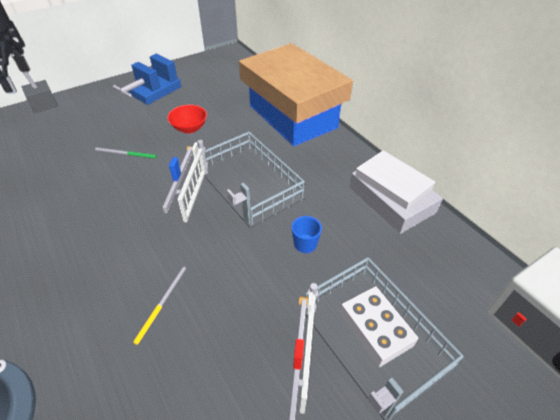

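The top view shows the insert's pen on the right: red grip near (423,262), hinge near (366,217), catch near (465,224). The blue-grip pen is on the left with its grip near (181,259). I'll zoom in and measure.

```bash
cat > h.py <<'E'
import numpy as np,cv2
def load(n): return dict(np.load(n))
def f(d): return d["image"].shape[0]/2/np.tan(np.radians(float(d["fov_y"]))/2)
def cast(d,u,v,z):
    r=d["R"].T@np.array([(u-d["cx"])/f(d),(v-d["cy"])/f(d),1]); c=-d["R"].T@d["t"]
    return c+r*(z-c[2])/r[2]
def pts(d):
    v,u=np.mgrid[0:420,0:560]; Z=d["depth"]
    P=np.stack([(u-d["cx"])/f(d)*Z,(v-d["cy"])/f(d)*Z,Z],-1)-d["t"]
    return P@d["R"]
def red(d):
    h=cv2.cvtColor(d["image"],cv2.COLOR_BGR2HSV)
    return (((h[...,0]<8)|(h[...,0]>172))&(h[...,1]>150)&(h[...,2]>80))
E
python3 - <<'E'
from h import *
d=load("top0.npz"); P=pts(d)
cv2.imwrite("pics/z1.png",cv2.resize(d["image"][130:310,330:490],None,fx=4,fy=3.3,interpolation=cv2.INTER_CUBIC)[:600])
m=red(d); m[:,:340]=0;m[:,470:]=0;m[:220]=0;m[300:]=0
v,u=np.nonzero(m); print("red",len(v),u.mean(),v.mean(),P[m].min(0),P[m].max(0))
z=P[...,2]
for a,b in [(.05,.07),(.08,.1),(.1,.125),(.14,.17)]:
    mm=(z>a)&(z<b); mm[:,:340]=0;mm[:,485:]=0;mm[:135]=0;mm[300:]=0
    p=P[mm]; print(a,b,len(p),p.min(0),p.max(0), cv2.minAreaRect(p[:,:2].astype(np.float32)))
s=load("side0.npz");cv2.imwrite("pics/z2.png",cv2.resize(s["image"][240:420,260:480],None,fx=3.3,fy=3.3,interpolation=cv2.INTER_CUBIC))
E
```

```text
red 119 421.109243697479 262.1932773109244 [ 0.46539263 -0.24809137  0.12317928] [ 0.4845296  -0.22300029  0.16037775]
0.05 0.07 720 [ 0.55957462 -0.36351874  0.05024604] [ 0.7226238  -0.12465389  0.06887435] ((0.640167236328125, -0.24446475505828857), (0.23886945843696594, 0.16297602653503418), 89.43057250976562)
0.08 0.1 512 [ 0.41580358 -0.35597116  0.08008012] [ 0.58203918 -0.13502566  0.09987465] ((0.5333625078201294, -0.23525071144104004), (0.21681508421897888, 0.15826019644737244), 64.97553253173828)
0.1 0.125 651 [ 0.41393957 -0.3544825   0.10005181] [ 0.57939105 -0.13799007  0.12486119] ((0.49596044421195984, -0.24397581815719604), (0.21721656620502472, 0.1599324494600296), 88.0409927368164)
0.14 0.17 122 [ 0.46347686 -0.24888806  0.140069  ] [ 0.48697107 -0.22300029  0.16037775] ((0.47479724884033203, -0.23655001819133759), (0.027725262567400932, 0.01248233113437891), 49.95463180541992)
```

View pics/z1.png

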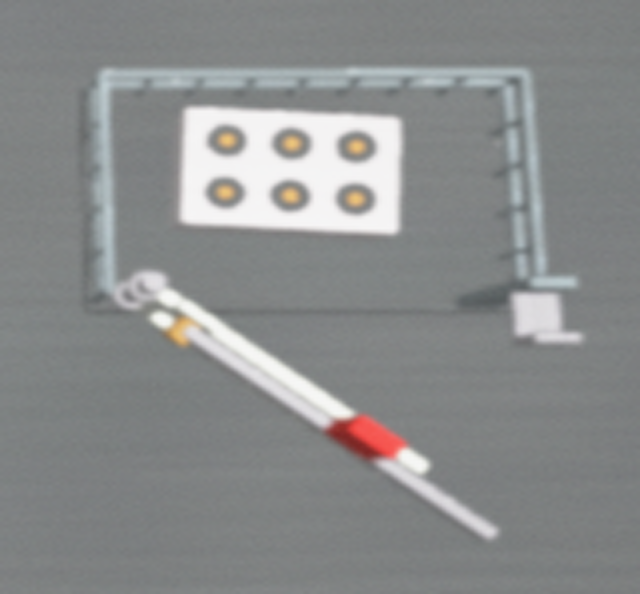

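View pics/z2.png

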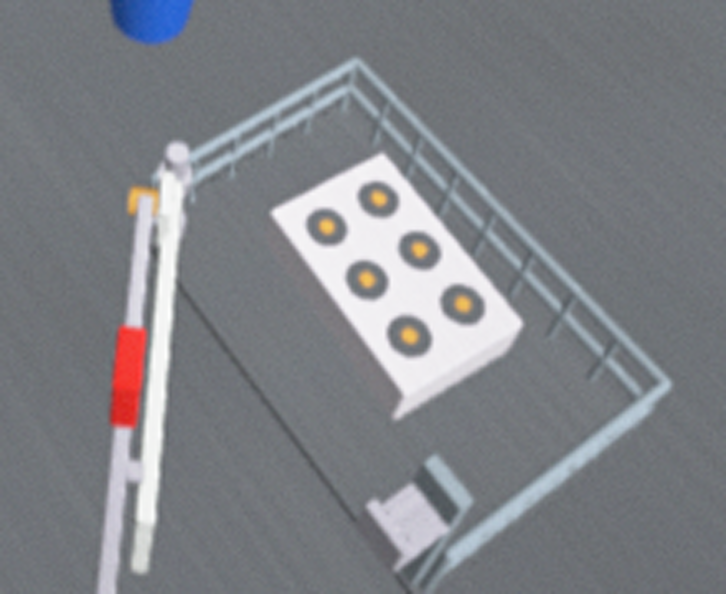

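Run:
```python
from h import *
from scipy.spatial.transform import Rotation as Ro
d=load("top0.npz"); P=pts(d); z=P[...,2]
reg=np.zeros(z.shape,bool); reg[135:300,340:485]=1
m=reg&(z>.045)&(z<.068)
p=P[m]
def line(sel,n):
    q=p[sel][:,:2].astype(np.float32); vx,vy,x,y=cv2.fitLine(q,cv2.DIST_HUBER,0,.01,.01).ravel(); print(n,len(q),(vx,vy),(x,y),np.degrees(np.arctan2(vy,vx))); 
line(p[:,0]>.70,"back"); line((p[:,1]>-.14)&(p[:,0]>.60),"left"); line((p[:,1]<-.345)&(p[:,0]>.60),"right")
# hinge post & gate top & bar
for n,a,b in [("hi",.0,.3)]:
    for (u,v) in [(366,217),(367,216),(369,218),(362,219),(380,228),(400,243),(430,268),(435,271),(375,231),(452,290),(466,224),(462,222),(470,232),(470,215)]:
        print((u,v),P[v,u].round(4))
# bar tip / gate top line points
g=reg&(z>.08)&(z<.095)&(P[...,0]<.56); q=P[g]; 
for nm,lo,hi in [("gate",.082,.094),("bar",.104,.118)]:
    k=reg&(z>lo)&(z<hi)&(P[...,1]>-.345)&(P[...,0]<.55)&(d["image"].min(-1)>130); q=P[k][:,:2].astype(np.float32)
    vx,vy,x,y=cv2.fitLine(q,cv2.DIST_HUBER,0,.01,.01).ravel(); t=(q-[x,y])@[vx,vy]
    print(nm,len(q),(vx,vy),(x,y),np.degrees(np.arctan2(-vx,-vy)),np.array([x,y])+t.min()*np.array([vx,vy]),np.array([x,y])+t.max()*np.array([vx,vy]))
m=red(d)&reg; k=m&(z>.148); print("redtop",k.sum(),P[k].mean(0)); 
print(Ro.from_quat([ 0.16282392,  0.68824249, -0.16426668,  0.68762425]).as_matrix().round(3))
```

```text
back 374 (np.float32(0.013544697), np.float32(0.99990827)) (np.float32(0.7179646), np.float32(-0.24137421)) 89.223915
left 165 (np.float32(0.99998415), np.float32(-0.005629924)) (np.float32(0.6536403), np.float32(-0.12827021)) -0.3225726
right 184 (np.float32(0.9999933), np.float32(-0.0036487065)) (np.float32(0.6570275), np.float32(-0.358731)) -0.20905595
(366, 217) [ 0.569  -0.1395  0.1053]
(367, 216) [ 0.5711 -0.1417  0.105 ]
(369, 218) [ 0.5694 -0.1495  0.0849]
(362, 219) [ 0.5688 -0.1368  0.073 ]
(380, 228) [ 0.5454 -0.166   0.1114]
(400, 243) [ 0.5159 -0.2103  0.0909]
(430, 268) [ 0.4641 -0.2685  0.0926]
(435, 271) [ 0.458  -0.2791  0.0902]
(375, 231) [ 0.5396 -0.1559  0.1096]
(452, 290) [ 0.4202 -0.3039  0.1103]
(466, 224) [ 0.5536 -0.3471  0.0954]
(462, 222) [ 0.5582 -0.3405  0.0918]
(470, 232) [ 0.5352 -0.346   0.1152]
(470, 215) [ 0.5698 -0.3486  0.1149]
gate 249 (np.float32(0.62782687), np.float32(0.77835304)) (np.float32(0.51103), np.float32(-0.21622121)) -141.11002 [ 0.45831412 -0.28157616] [ 0.5431874  -0.17635387]
bar 415 (np.float32(0.6570475), np.float32(0.75384915)) (np.float32(0.49571076), np.float32(-0.21423723)) -138.92491 [ 0.416086   -0.30559295] [ 0.54870653 -0.15343371]
redtop 87 [ 0.47508967 -0.23492174  0.15539923]
[[-0.001  0.45   0.893]
 [-0.002  0.893 -0.45 ]
 [-1.    -0.002 -0.   ]]
```

Call:
play_rows:
  series:
    - [0, -0.035, 0.029, 6]
    - [0, -0.07, 0.059, 12]
    - [0, -0.104, 0.088, 17]
    - [0, -0.138, 0.118, 23]
    - [0, -0.173, 0.147, 29]
    - [0, -0.207, 0.177, 34]
    - [0, -0.242, 0.206, 40]
    - [0, -0.276, 0.236, 46]
    - [0, -0.311, 0.265, 51]
    - [0, -0.346, 0.294, 57]
    - [0, -0.38, 0.324, 63]
    - [0, -0.415, 0.353, 69]
    - [0, -0.449, 0.383, 74]
    - [0, -0.484, 0.412, 80]
    - [0, -0.518, 0.442, 86]
    - [0, -0.553, 0.471, 91]
    - [0, -0.588, 0.5, 97]
    - [0, -0.622, 0.53, 102.8]
    - [0, -0.622, 0.53, 102.8]
    - [0, -0.622, 0.53, 102.8]
  claw: 60
  force: 25

```text
t: 2.1
tcp_pos: [0.4738, -0.237, 0.2308]
tool_rot: [-0.639, -0.301, 0.641, -0.301]
force: [-0.1, 1.2, -0.2]
finger_gap: 0.597
```

Run:
```python
from station import manip, snapshot
from h import *
from scipy.spatial.transform import Rotation as Ro
s=manip.sense(); print(s["t"],s["q"],s["tcp_pos"],s["finger_gap"]); print(Ro.from_quat(s["tool_rot"]).as_matrix().round(4))
d=snapshot("wrist"); cv2.imwrite("pics/w1.png",d["image"]); np.savez("w1.npz",**d)
P=pts(d); m=red(d)&(P[...,2]>.145)&(d["depth"]>0); print(m.sum(),P[m].mean(0),P[m].min(0),P[m].max(0),cv2.minAreaRect(P[m][:,:2].astype(np.float32)))
```

```text
2.1 [-0.67398492  0.40127257  1.66992041 -0.00194288  1.07208411  0.01873164] [ 0.47377226 -0.23701518  0.2307551 ] 0.5968337007154334
[[-2.400e-03  7.701e-01 -6.379e-01]
 [-3.000e-04 -6.379e-01 -7.701e-01]
 [-1.000e+00 -1.700e-03  1.700e-03]]
730 [ 0.47515178 -0.2347281   0.15468626] [ 0.46161108 -0.24946505  0.14500532] [ 0.48662741 -0.22288889  0.15767301] ((0.4741271436214447, -0.23616424202919006), (0.028065113350749016, 0.011311168782413006), 49.93418502807617)
```

View pics/w1.png

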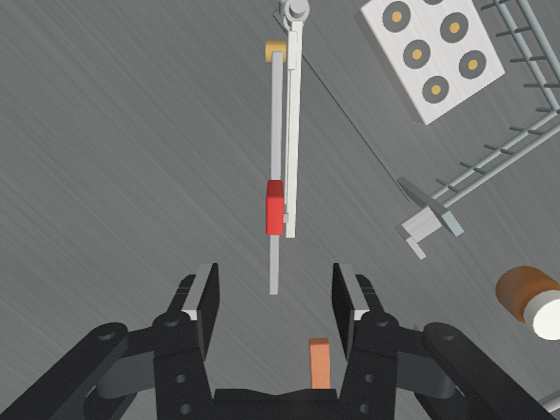

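The wrist view has the red grip at (275,208), centred between the fingers, with the hinge post at (295,10). Next I descend and pinch.

Call:
play_rows:
  series:
    - [0.03, 0, -0.001, 0]
    - [0.06, 0, -0.001, 0]
    - [0.09, 0, -0.001, 0]
    - [0.105, 0, -0.001, 0]
    - [0.113, 0, -0.001, 0]
    - [0.113, 0, -0.001, 0]
    - [0.113, 0, -0.001, 0]

```text
t: 2.85
tcp_pos: [0.4741, -0.2345, 0.1185]
tool_rot: [-0.639, -0.302, 0.64, -0.301]
force: [0.5, -0.0, 0.5]
finger_gap: 0.601
```

Call:
play_rows:
  series:
    - [0, 0, 0, 0]
    - [0, 0, 0, 0]
    - [0, 0, 0, 0]
    - [0, 0, 0, 0]
    - [0, 0, 0, 0]
    - [0, 0, 0, 0]
    - [0, 0, 0, 0]
    - [0, 0, 0, 0]
  claw: 0
  force: 25

```text
t: 3.65
tcp_pos: [0.4751, -0.2354, 0.1193]
tool_rot: [-0.639, -0.301, 0.64, -0.302]
force: [2.4, -0.8, 6.3]
finger_gap: 0.144
```

Run:
```python
from station import manip, snapshot
from h import *
from scipy.spatial.transform import Rotation as Ro
s=manip.sense(); print(s["t"],s["tcp_pos"],s["finger_gap"],s["force"]); print(Ro.from_quat(s["tool_rot"]).as_matrix().round(4))
d=snapshot("side"); cv2.imwrite("pics/s2.png",d["image"])
w=load("w1.npz");P=pts(w)
print("hinge",cast(w,295,10,.105),P[10,295],"pivot",cast(w,277,52,.111),"tip",cast(w,274,293,.111),"gate end",cast(w,291,236,.09),"prong",P[248,415],P[225,455],P[225,422],P[200,420])
```

```text
3.65 [ 0.47508649 -0.23538777  0.11927423] 0.14412741978805496 [ 2.40405186 -0.81732394  6.28357413]
[[ 3.000e-04  7.713e-01 -6.365e-01]
 [-2.100e-03 -6.365e-01 -7.713e-01]
 [-1.000e+00  1.500e-03  1.400e-03]]
hinge [ 0.56754337 -0.144875    0.105     ] [ 0.56766318 -0.14479158  0.1042025 ] pivot [ 0.54121926 -0.15763395  0.111     ] tip [ 0.41741823 -0.30390778  0.111     ] gate end [ 0.4572297  -0.27915802  0.09      ] prong [ 0.53445508 -0.34284467  0.11393909] [ 0.56969745 -0.34516294  0.11492242] [ 0.55160747 -0.34316432  0.09066222] [ 0.56497766 -0.33330966  0.07024615]
```

View pics/s2.png

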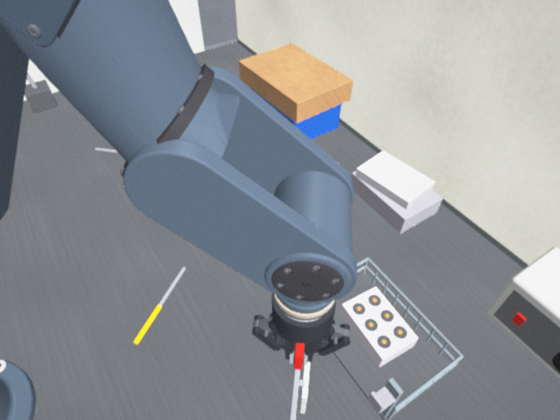

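The jaws stopped at 12.2 mm on the 12 mm tab, and the side view shows the red tab between the fingers at (299,355). Next I lift the bar along its arc to about 0.28 rad.

Call:
play_rows:
  series:
    - [-0.0035, 0, -0.0012, 0]
    - [-0.007, 0, -0.0026, 0]
    - [-0.0105, 0, -0.0042, 0]
    - [-0.014, 0, -0.0059, 0]
    - [-0.0175, 0, -0.0077, 0]
    - [-0.021, 0, -0.0098, 0]
    - [-0.0245, 0, -0.0119, 0]
    - [-0.0277, 0, -0.0138, 0]
    - [-0.0277, 0, -0.0138, 0]
    - [-0.0277, 0, -0.0138, 0]
    - [-0.0277, 0, -0.0138, 0]

```text
t: 4.8
tcp_pos: [0.4842, -0.2244, 0.1471]
tool_rot: [0.64, 0.301, -0.64, 0.302]
force: [4.2, 0.0, -4.0]
finger_gap: 0.138
```

Run:
```python
from station import manip, snapshot
from h import *
from scipy.spatial.transform import Rotation as Ro
s=manip.sense(); print(s["t"],s["q"],s["tcp_pos"],s["finger_gap"],s["force"]); print(Ro.from_quat(s["tool_rot"]).as_matrix().round(4))
for n in ["side","wrist"]:
    d=snapshot(n); cv2.imwrite(f"pics/{n}3.png",d["image"]); np.savez(f"{n}3.npz",**d)
```

```text
4.8 [-6.43228990e-01  5.25084326e-01  1.74383076e+00 -8.66350003e-04
  8.70809007e-01  4.77125559e-02] [ 0.48416916 -0.22444506  0.14710356] 0.13790286032006346 [ 4.15026709  0.02633769 -3.95114774]
[[ 1.100e-03  7.710e-01 -6.368e-01]
 [-1.700e-03 -6.368e-01 -7.710e-01]
 [-1.000e+00  1.900e-03  6.000e-04]]
```

View pics/side3.png

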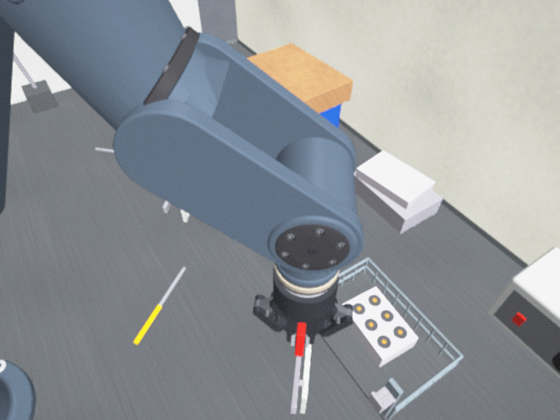

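View pics/wrist3.png

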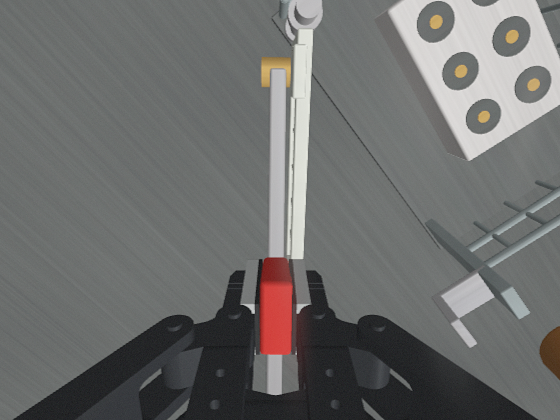

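Run:
```python
from h import *
w=load("wrist3.npz");P=pts(w)
a=P[80:95,275:282].reshape(-1,3).mean(0);b=P[235:248,272:280].reshape(-1,3).mean(0);print(a,b,"lift",np.arctan2(b[2]-a[2],np.hypot(*(b-a)[:2])))
print("hinge",P[12,305],cast(w,305,12,.105))
H=np.array([.571,-.1415]);p=np.array([.4842,-.2244])
for k in range(1,15):
    A=min(k*3,40); c,s=np.cos(np.radians(A)),np.sin(np.radians(A))
    d=H+np.array([[c,-s],[s,c]])@(p-H)-p
    print([0,round(d@[.771,-.6368],4),round(d@[-.6368,-.771],4),-A], d+p)
```

```text
[ 0.53772412 -0.16213905  0.11260516] [ 0.49144146 -0.2163645   0.13253796] lift 0.27263359602722903
hinge [ 0.56873546 -0.14447668  0.10352063] [ 0.56848338 -0.14460077  0.105     ]
[0, np.float64(0.0063), np.float64(0.0006), -3] [ 0.48865761 -0.22882915]
[0, np.float64(0.0125), np.float64(0.0008), -6] [ 0.49334091 -0.23301894]
[0, np.float64(0.0188), np.float64(0.0007), -9] [ 0.49823707 -0.23695788]
[0, np.float64(0.0251), np.float64(0.0003), -12] [ 0.50333267 -0.24063517]
[0, np.float64(0.0313), np.float64(-0.0004), -15] [ 0.50861374 -0.24404074]
[0, np.float64(0.0375), np.float64(-0.0015), -18] [ 0.5140658  -0.24716526]
[0, np.float64(0.0437), np.float64(-0.0029), -21] [ 0.51967392 -0.25000016]
[0, np.float64(0.0497), np.float64(-0.0046), -24] [ 0.52542272 -0.25253766]
[0, np.float64(0.0557), np.float64(-0.0066), -27] [ 0.53129645 -0.25477082]
[0, np.float64(0.0615), np.float64(-0.0089), -30] [ 0.53727899 -0.25669351]
[0, np.float64(0.0672), np.float64(-0.0115), -33] [ 0.54335397 -0.25830046]
[0, np.float64(0.0728), np.float64(-0.0145), -36] [ 0.54950472 -0.25958727]
[0, np.float64(0.0782), np.float64(-0.0177), -39] [ 0.55571439 -0.26055041]
[0, np.float64(0.0799), np.float64(-0.0188), -40] [ 0.55779444 -0.26079905]
```

Measured lift is 0.27 rad, above the 0.14 needed, so I swing now.

Call:
play_rows:
  series:
    - [0, 0.0063, 0.0006, -3]
    - [0, 0.0125, 0.0008, -6]
    - [0, 0.0188, 0.0007, -9]
    - [0, 0.0251, 0.0003, -12]
    - [0, 0.0313, -0.0004, -15]
    - [0, 0.0375, -0.0015, -18]
    - [0, 0.0437, -0.0029, -21]
    - [0, 0.0497, -0.0046, -24]
    - [0, 0.0557, -0.0066, -27]
    - [0, 0.0615, -0.0089, -30]
    - [0, 0.0672, -0.0115, -33]
    - [0, 0.0728, -0.0145, -36]
    - [0, 0.0782, -0.0177, -39]
    - [0, 0.0782, -0.0177, -39]
    - [0, 0.0782, -0.0177, -39]
    - [0, 0.0782, -0.0177, -39]

```text
t: 6.5
tcp_pos: [0.5557, -0.2613, 0.1475]
tool_rot: [-0.502, -0.496, 0.503, -0.499]
force: [2.8, -3.7, -1.7]
finger_gap: 0.136
```

Run:
```python
from station import manip, snapshot
from h import *
from scipy.spatial.transform import Rotation as Ro
s=manip.sense(); print(s["t"],s["tcp_pos"],s["finger_gap"],s["force"]); print(Ro.from_quat(s["tool_rot"]).as_matrix().round(4))
for n in ["top","wrist"]:
    d=snapshot(n); cv2.imwrite(f"pics/{n}4.png",d["image"]); np.savez(f"{n}4.npz",**d)
```

```text
6.5 [ 0.55572989 -0.26131785  0.14750476] 0.1359309167867854 [ 2.83391738 -3.73784852 -1.73199362]
[[ 0.0017  0.9999 -0.0105]
 [-0.0031 -0.0105 -0.9999]
 [-1.      0.0018  0.003 ]]
```

View pics/wrist4.png

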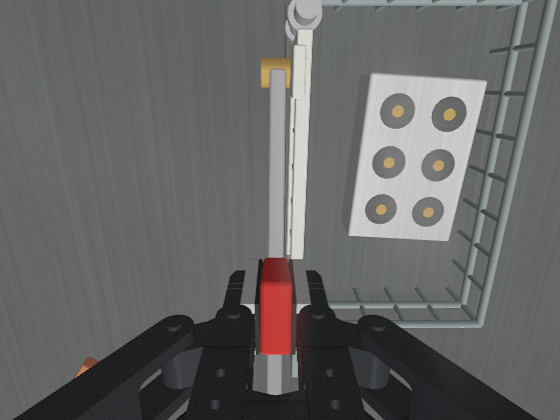

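View pics/top4.png

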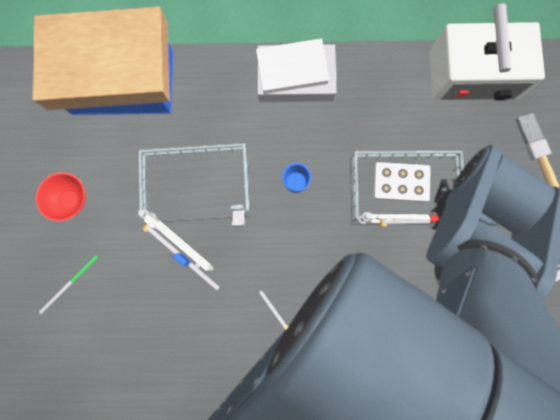

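Run:
```python
from h import *
w=load("wrist4.npz");P=pts(w); g=w["image"].min(-1)
def L(k,n,vert=True):
    q=P[k][:,:2].astype(np.float32); vx,vy,x,y=cv2.fitLine(q,cv2.DIST_HUBER,0,.01,.001).ravel(); print(n,len(q),np.degrees(np.arctan(vx/vy)),(x,y))
z=P[...,2]; X=P[...,0];Y=P[...,1]
r=np.zeros(z.shape,bool); r[60:255,285:320]=1
L(r&(z>.084)&(z<.096)&(g>150),"gate")
r[:]=0; r[10:300,480:560]=1
L(r&(z>.045)&(z<.07)&(X>.70),"back")
t=load("top4.npz");P=pts(t);z=P[...,2];X=P[...,0];g=t["image"].min(-1)
r=np.zeros(z.shape,bool); r[205:230,372:430]=1
L(r&(z>.08)&(z<.098)&(g>140),"gate top")
```

```text
gate 2225 2.5586889 (np.float32(0.5710706), np.float32(-0.21904232))
back 3454 0.08342142 (np.float32(0.71620125), np.float32(-0.21086907))
gate top 187 0.18732908 (np.float32(0.5707364), np.float32(-0.20983994))
```

Call:
play_rows:
  series:
    - [0, 0.001, 0, -0.4]
    - [0, 0.002, 0, -0.8]
    - [0, 0.003, 0, -1.2]
    - [0, 0.003, 0, -1.2]
    - [0, 0.003, 0, -1.2]

```text
t: 7.1
tcp_pos: [0.5577, -0.2616, 0.1475]
tool_rot: [0.497, 0.502, -0.498, 0.503]
force: [-2.1, -4.4, -0.4]
finger_gap: 0.137
```

Call:
play_rows:
  series:
    - [0, 0.001, 0, -0.4]
    - [0, 0.002, 0, -0.8]
    - [0, 0.003, 0, -0.8]
    - [0, 0.003, 0, -0.8]

```text
t: 7.5
tcp_pos: [0.5578, -0.2617, 0.1472]
tool_rot: [0.492, 0.507, -0.496, 0.505]
force: [-8.0, -6.6, 2.5]
finger_gap: 0.132
```

Run:
```python
from station import manip, snapshot
from h import *
from scipy.spatial.transform import Rotation as Ro
s=manip.sense(); print(s["t"],s["tcp_pos"],s["force"],s["ft_torque"]); print(Ro.from_quat(s["tool_rot"]).as_matrix().round(4))
w=snapshot("wrist"); cv2.imwrite(f"pics/wrist5.png",w["image"]); P=pts(w)
def L(k,n):
    q=P[k][:,:2].astype(np.float32); vx,vy,x,y=cv2.fitLine(q,cv2.DIST_HUBER,0,.01,.001).ravel(); print(n,len(q),np.degrees(np.arctan(vx/vy)),(x,y))
g=w["image"].min(-1);z=P[...,2]; X=P[...,0]
r=np.zeros(z.shape,bool); r[60:255,285:320]=1
L(r&(z>.084)&(z<.096)&(g>150),"gate")
r[:]=0; r[10:300,480:560]=1
L(r&(z>.045)&(z<.07)&(X>.70),"back")
```

```text
7.5 [ 0.55775673 -0.26172626  0.14719743] [-8.04059806 -6.55913581  2.50871878] [-0.90763222  0.6608203  -0.79471718]
[[-0.0065  0.9997  0.0235]
 [-0.002   0.0235 -0.9997]
 [-1.     -0.0066  0.0018]]
gate 2226 0.9555068 (np.float32(0.57236797), np.float32(-0.21130024))
back 3424 0.340981 (np.float32(0.71637005), np.float32(-0.19969195))
```

View pics/wrist5.png

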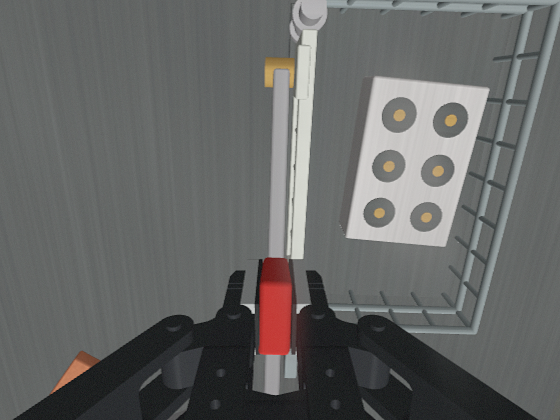

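With a further 3 mm of push the gate stayed put and the reaction rose to 8 N, so it is at its stop. The gate line is within about 0.6° of the back rail. Next I lower the bar along its arc, keeping a light push towards the stop.

Call:
play_rows:
  series:
    - [0.0035, 0.001, 0.002, 0.4]
    - [0.007, 0.001, 0.004, 0.8]
    - [0.0105, 0.001, 0.006, 1]
    - [0.014, 0.001, 0.008, 1]
    - [0.0175, 0.001, 0.0097, 1]
    - [0.021, 0.001, 0.0113, 1]
    - [0.0245, 0.001, 0.0127, 1]
    - [0.027, 0.001, 0.0136, 1]
    - [0.027, 0.001, 0.0136, 1]
    - [0.027, 0.001, 0.0136, 1]

```text
t: 8.55
tcp_pos: [0.5575, -0.2749, 0.1202]
tool_rot: [0.496, 0.504, -0.501, 0.499]
force: [-4.7, -3.6, 1.6]
finger_gap: 0.141
```

Run:
```python
from station import manip, snapshot
from h import *
s=manip.sense(); print(s["t"],s["tcp_pos"],s["force"],s["finger_gap"])
w=snapshot("wrist"); cv2.imwrite(f"pics/wrist6.png",w["image"]); P=pts(w)
a=P[85:95,273:280].reshape(-1,3);b=P[225:240,272:278].reshape(-1,3);print(np.median(a,0),np.median(b,0))
```

```text
8.55 [ 0.55746101 -0.27493982  0.12019569] [-4.65520049 -3.56318777  1.55527812] 0.14075668176355446
[ 0.55695933 -0.19354669  0.11032075] [ 0.55675298 -0.25710081  0.11056777]
```

View pics/wrist6.png

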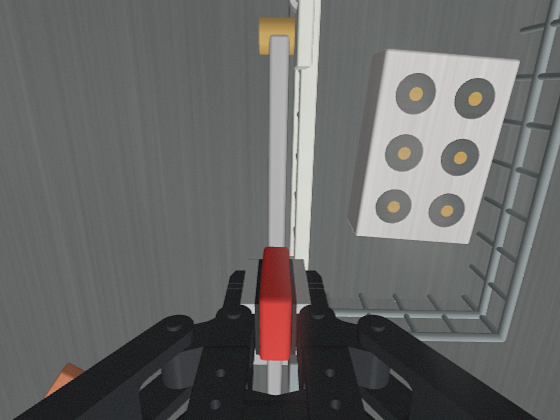

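The bar measures level (0.110 at both ends). The view shows the tab at (276,300) still pinched and the bar parallel to the gate. Next I release and retreat upwards.

Call:
play_rows:
  series:
    - [0, 0, 0, 0]
    - [0, 0, 0, 0]
    - [0, 0, 0, 0]
    - [0, 0, 0, 0]
    - [0, 0, 0, 0]
    - [0, 0, 0, 0]
  claw: 55

```text
t: 9.2
tcp_pos: [0.5575, -0.2748, 0.1202]
tool_rot: [0.496, 0.504, -0.501, 0.499]
force: [1.5, 0.9, -0.3]
finger_gap: 0.551
```

Call:
play_rows:
  series:
    - [-0.02, 0, 0, 0]
    - [-0.04, 0, 0, 0]
    - [-0.07, 0, 0, 0]
    - [-0.1, 0, 0, 0]
    - [-0.13, 0, 0, 0]
    - [-0.16, 0, 0, 0]
    - [-0.16, 0, 0, 0]
    - [-0.16, 0, 0, 0]

```text
t: 10.0
tcp_pos: [0.5591, -0.2747, 0.2809]
tool_rot: [0.496, 0.503, -0.501, 0.5]
force: [-0.4, 0.2, -0.4]
finger_gap: 0.548
```

Run:
```python
from station import manip, snapshot
from h import *
s=manip.sense(); print(s["t"],s["tcp_pos"],s["force"],s["finger_gap"])
for n in ["wrist","top","side"]:
    w=snapshot(n); cv2.imwrite(f"pics/{n}7.png",w["image"]); np.savez(f"{n}7.npz",**w)
```

```text
10.0 [ 0.55910293 -0.27473267  0.28085143] [-0.42781534  0.23993513 -0.38167548] 0.5475566810215224
```

View pics/wrist7.png

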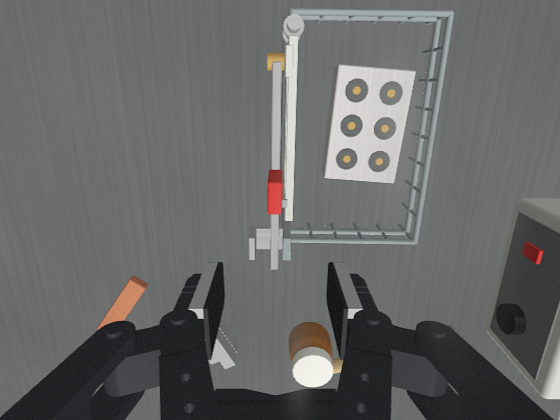

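View pics/side7.png

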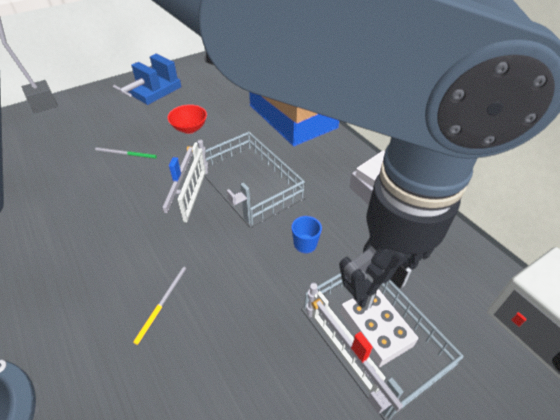

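View pics/top7.png

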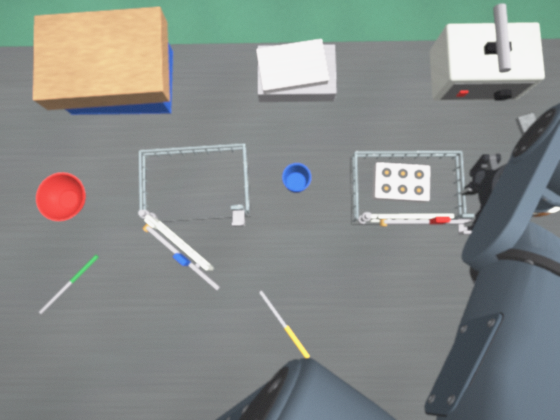

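```bash
python3 - <<'E'
from station import manip
from h import *
w=load("wrist7.npz");P=pts(w);g=w["image"].min(-1);z=P[...,2]
def L(k,n):
    q=P[k][:,:2].astype(np.float32); vx,vy,x,y=cv2.fitLine(q,cv2.DIST_HUBER,0,.01,.001).ravel(); print(n,len(q),np.degrees(np.arctan(vx/vy)),(x,y))
r=np.zeros(z.shape,bool); r[70:215,284:300]=1
L(r&(z>.084)&(z<.096)&(g>150),"gate")
r[:]=0; r[30:220,400:460]=1; L(r&(z>.05)&(z<.07),"back")
r[:]=0; r[70:165,270:283]=1; L(r&(z>.104)&(z<.116),"bar")
for u,v in [(276,90),(276,150),(275,225),(274,262),(252,250),(287,250),(275,180)]: print((u,v),np.median(P[v-2:v+3,u-1:u+2].reshape(-1,3),0).round(4))
E
python3 - <<'E'
import cv2
i=cv2.imread("pics/wrist7.png")[160:285,230:330]
cv2.imwrite("pics/z7.png",cv2.resize(i,None,fx=4.5,fy=4.5,interpolation=cv2.INTER_CUBIC))
E
```

```text
gate 1186 0.49376556 (np.float32(0.5715558), np.float32(-0.24492086))
back 1240 0.30816194 (np.float32(0.7166678), np.float32(-0.20824073))
bar 879 0.08693897 (np.float32(0.55788106), np.float32(-0.21751474))
(276, 90) [ 0.5576 -0.196   0.11  ]
(276, 150) [ 0.558  -0.2469  0.1105]
(275, 225) [ 0.5576 -0.319   0.1107]
(274, 262) [ 0.5569 -0.3587  0.1109]
(252, 250) [ 0.5355 -0.344   0.1149]
(287, 250) [ 0.5695 -0.3439  0.1145]
(275, 180) [ 0.5576 -0.264   0.1505]
```

View pics/z7.png

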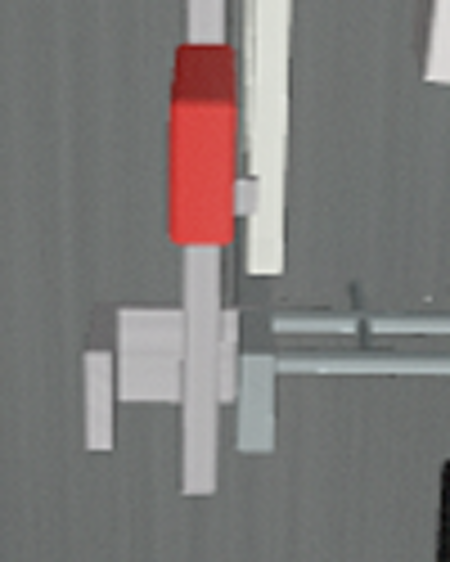

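The zoom shows the bar lying level (z 0.110 to 0.111) between the prong and the rear post. Its centre is 22 mm behind the prong's centre, so the gap is the expected 15 mm. The gate is parallel to the pen and the gripper is clear, so I hand in.

```bash
python3 -c "
from station import manip
print(manip.sign_off(), manip.sense()['t'])"
```

```text
the job is handed in; nothing more can be done
the job is handed in; nothing more can be done
```

The insert's pen is shut and latched, and I have handed the job in. With the gate still open, I pinched the red tab and lifted the bar to about 0.27 rad. I then swung the gate about 39° to its stop, lowered the bar behind the catch, released it and moved the gripper up clear, finishing at about 10 s.

- **Latch:** the bar lies level at 0.110–0.111 m, 15 mm behind the prong. That is the gap given for a shut gate.
- **Gate:** pushing on it moved it no further and gave an 8 N reaction. In the last view it is within about 0.2° of the pen's back rail.
- **Other pen:** the blue-grip gate was not touched and still stands open.
- **Robot:** the gripper is free and well above the grip. The wrist force readings stayed around 10 N or less.
- **Checks that disagreed:** the hinge position differed by 3–4 mm between views. The gate's angle came out as 0.2° from the top camera and 2.6° from the wrist camera just before the final push. The push against the stop and the last view settled that.

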